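# Punch the top parts tray and peel it off the stack

## Robot

A 6-joint arm with a two-finger parallel gripper is mounted at the origin on the work surface. World frame = base frame: x ahead of the robot, y to its left, z up, the work surface at z = 0. Lengths are in mm, angles in rad, forces in N, time in s.
With the tool pointing down it reaches from about 275 to 750 mm from the base axis. Payload 10.2 kg.
Tool frame: the origin (TCP) lies midway between the tips of the shut fingers; the grasp point (between the pads) lies 19 mm behind it; z points along the fingers, y is the direction in which the jaws open and shut (so a half turn about z gives the same grasp; the last joint's range is limited). The gripper opens to 85 mm and grips with 20 to 120 N. Pads are 22 mm wide; open, the fingers measure 114 mm over their backs; the gripper's body (76 mm by 85 mm) begins 54 mm behind the grasp point. The pads swing forward as they close: fully open they stand 13 mm farther back than shut.
Start: joints at [-1.436, 0.313, 1.498, -0, 1.331, -0.223], TCP at [183.85, -491.762, 195.594] pointing down, gripper open.
Joint ranges: [-2.94, 2.94], [-0.97, 2.17], [0.19, 2.56], [-1.23, 4.37], [0.02, 3.11], [-2.88, 2.88]. Speed limits (rad/s): [2.39, 2.39, 3.01, 3.14, 3.14, 3.14].

## Interface

Orientations are given as a unit quaternion [w, x, y, z].
In Python, from rig import ctrl, capture, calibration, order gives the robot as it stands.
- The arm moves only by the tool jog_arm, never from a script. Its argument "rows" is a list that holds one entry, the list of rows, each a list of 6 numbers: the shift along the tool's x, y, z as a fraction of full scale, then the turn, a rotation vector about the tool's x, y, z as a fraction of full scale. In form: [[[x, y, z, ax, ay, az], ...]]. A call has 1 to 8 rows; each row is the pose to reach, as a shift and turn from the pose commanded when the call began, along the tool's axes at that moment; what a row does not reach only later rows make up. Full scale, the value 1, is 0.15 m for a shift and pi/2 rad for a turn. A row lasts 1/12 s, in which the tool goes at most 41.7 mm and 7.16 degrees, less where a joint would pass 70% of its speed; a pose out of reach is approached as far as the arm can. A call with a number of a shift or a turn outside -1 to 1 is refused whole. A call with a gripper value outside its range is refused whole. "jaw" is the gripper command: -1 is fully open, 1 is shut, values between are in proportion, set as the call begins (left out, the last holds). The fingers move at their own pace and stop on an object; "grip_force" is the grip in N (left out, the last holds). Time passes only in rows, so rows that repeat a pose let the fingers close. It gives the time, the measured TCP pose, the force and the opening at its end, in the units of the state.
- ctrl.sense(): the state, without advancing time (a new reading comes with each control period).
- capture(name): name is "scene" or "top"; returns the picture (384x512x3 uint8, red, green, blue); there is no depth.
- calibration(name): a dict with "fov_y" (degrees; the focal length in pixels is half the picture's height over the tangent of half this angle, whatever the lens; pixels are square), "cx", "cy" (the principal point, pixels), "k1" (the pictures are not rectified: a ray, as slopes to the right and down, at radius r is drawn at 1 + k1 r^2 times it, then the intrinsics apply), "view" (4x4, takes a point from world to camera coordinates). Camera axes: x right, y down, z forward; pixel columns grow to the right and rows downward; lengths in mm; the calibration is good to about 2 mm. A picture is of the moment at which its call begins. calibration takes no time and is no camera call.
- order.finish_job(): hands the job in, once; it reports no verdict.
The state is a dict: "time_s": time; "joints": joint angles; "dq": joint speeds; "tau": joint torques, N m; "eef_pos": TCP position; "ee_rot": TCP orientation; "force": force on the tool from outside, world axes, zero at the start; "wrist_torque": the same for the moment, N m; "grip_width": opening from 0.0 (shut) to 1.0 (fully open).
Only numpy, scipy, OpenCV 4.12 (cv2) and the standard library are available. Lean on these libraries where they do the work, as an engineer would, in place of code of your own. Each camera call takes 0.05 s, during which the arm holds its last target.

## Task

Punch the top tray of the nested stack standing in the hand punch: swing the sprung lever down to its stop and let it come all the way back up. Then peel the top tray off the clinging stack by raising its tabbed corner while the opposite corner still sits on the stack, and finish holding the tray level in the gripper, centred over the round cork mat and about 20 cm above the bench (do not put it down or let go). Do not disturb the other things on the bench.

Things in the scene. Friction and masses are not known exactly. Their poses are not given: they have to be found in the camera images.
- press: Blue-painted hand punch, fixed, with a stack of grey plastic trays in it. Origin on the bench under the stack's centre; x points from the stack to the punch's column, y to the lever's side, z up. The lower trays are fixed, flanges 140 (x) by 110 mm (y), top 55 mm above the bench. Column x = 115 to 165 mm, 70 mm wide; head x = 50 to 165, y = -30 to 30, z = 127 to 193 mm.
- ram_end (a point): Lower end of the ram, a steel rod 16 mm across over the middle of the trays' far edge: 61 mm along the press's x, y = 0, 91 mm above the bench with the lever up, 32 mm above the top tray's flange. Once free of the stack, move the tray at least 30 mm to the press's -x, or 75 mm to -y, before raising it high.
- nib (a point): One of four sprung snap nibs, balls of 6 mm radius on the lower tray that reach over the top tray's long edges: in the press's frame at x = 0 and 45 mm on the -y side, x = -45 and 45 mm on the +y side, rising to 67 mm above the bench. Each holds with roughly 3 to 4 N until the flange has risen about 6 mm past it. The point is the centre of the x = 0 one.
- lever (a joint): Angle of the punch's lever: 0 rad up (at rest), 0.6 rad down at its stop; a spring returns it. Pushing down on its grip takes about 5 N at first and 12 N at the stop. It drives the ram 30 mm down, to 2 mm above the top tray.
- lever_grip (a point): Centre of the lever's black plastic grip, a round bar 26 mm thick and 60 mm long lying along the lever, 160 mm from the hinge, clear from above. Lever up, it points along the press's +y and 0.33 rad upward; at the stop, 0.27 rad downward (grip about 94 mm lower). It swings about an axis parallel to the press's x.
- lever_hinge (a point): Point on the lever's hinge axis, in line with the lever's arm: 85 mm along x, 45 mm along y, 160 mm up in the press's frame.
- tray_tab (a point): Centre of the upright tab at the top tray's -x, -y corner: -58, -43.5, +23 mm from point tray_mid, axes parallel to the tray's. The tab is 10 mm thick, 24 mm wide and stands 38 mm above the flange's top. Its width lies along the line from the tray's middle to the corner, 0.6435 rad from the tray's x axis; grip it across its thickness, square to that line.
- tray_mid (a point): Middle of the loose top tray, at its flange's underside. Grey plastic, about 0.12 kg. Flange 140 (x) by 110 mm (y), 4 mm thick; a pan 104 by 74 mm hangs from it, 16 mm below the flange's underside, into the tray beneath (about 6 mm of play all round). Axes as the press's while it is in the stack; z up when level.
- tray_far (a point): Corner of the top tray opposite the tab, at its flange's underside: +70, +55 mm from tray_mid along the tray's x and y.
- mat: Round cork mat, 160 mm across, 4 mm thick, fixed to the bench. Origin at the centre of its underside.
- oil: White oil bottle, 44 mm across, 120 mm high; origin under its centre. To be left alone.
- grease: Clear grease jar, 68 mm across, 60 mm high; origin under its centre. To be left alone.
- wrench: Steel wrench lying on the bench. To be left alone.
- driver: Screwdriver lying on the bench. To be left alone.
- lockring: Dark steel ring, 48 mm across, 10 mm high; origin under its centre. To be left alone.
- carton: Cardboard carton 70 x 50 x 40 mm; origin under its centre. To be left alone.
- dish: Steel bowl, 90 mm across, 30 mm high; origin under its centre. To be left alone.

How it is judged (in metres and radians):
On the way, in this order (a step that is already met when the one before it is completed fails the run):
1. the lever is swung down to its stop (value of joint lever above 0.55 rad), for 0.05 s.
2. the lever is back up, the top tray still in the stack (value of joint lever below 0.06 rad and z of tray_far in the frame of press below 0.06 m and z of tray_tab in the frame of press below 0.083 m), for 0.1 s.
3. the tabbed corner is raised at least 12 mm while the opposite corner still sits on the stack (within 5 mm) (z of tray_tab in the frame of press above 0.09 m and z of tray_far in the frame of press below 0.06 m and horizontal distance between tray_far and press below 0.104 m), for 0.05 s.
At the end, for the whole second after the job is handed in: The tray is held still in the gripper and touches nothing else, level within 0.2 rad, its middle within 40 mm of the mat's centre seen from above and 150 to 270 mm above the bench; the lever is up; no bystander was moved (contact force between the fingers and tray above 1 N and height (world z) of tray_mid between 0.15 and 0.27 m and angle between tray_mid's own z axis and vertical below 0.2 rad and horizontal distance between tray_mid and mat below 0.04 m and linear speed of tray below 0.03 m/s and contact force between tray and press below 0.1 N and value of joint lever below 0.06 rad and contact force between tray and oil below 0.1 N and contact force between tray and grease below 0.1 N and contact force between tray and wrench below 0.1 N and contact force between tray and driver below 0.1 N and contact force between tray and lockring below 0.1 N and contact force between tray and carton below 0.1 N and contact force between tray and dish below 0.1 N); the arm keeps its last pose, push and grip.
It fails at once if one of the other things on the bench is pushed more than 30 mm from its place (distance of any of oil, grease, wrench, driver, lockring, carton, dish from where it was at the start of the episode above 0.03 m).
It also fails if it takes over 54 s, if anything falls off the work surface, if the arm or the gripper's body presses on something with over 40 N, if the wrist force passes 120 N, or if a joint passes its speed limit or range.

## Working session

There is one attempt and no reset: what is moved stays moved. The work goes in short steps, Python scripts to look and compute and a tool call to move; the robot and the scene stay as the last step left them, time stands still between calls to the robot, and variables do not carry over. Pictures are saved under pics/ and viewed, and the job is handed in when it is done.

Besides the shell and the picture viewer there is one more tool, called after "Emit:" by a JSON object that holds its "method" and its "body". jog_arm: Moves the arm, as the interface text tells. Shift numbers are shares of 0.15 m and turn numbers shares of pi/2 rad, none past 1 either way. Its arguments: {"type":"object","properties":{"rows":{"type":"array","items":{"type":"array","items":{"type":"array","items":{"type":"number"}}}},"jaw":{"type":"number"},"grip_force":{"type":"number"}},"required":["rows"]}

```bash
ls; mkdir -p pics; python3 - <<'E'
from rig import ctrl,capture,calibration
import cv2
for n in("scene","top"):
    cv2.imwrite(f"pics/{n}0.png",capture(n)[:,:,::-1]); print(n,calibration(n))
print(ctrl.sense())
E
```

```text
pics
scene {'fov_y': 45.78484907620299, 'cx': 260.72996208125676, 'cy': 193.79188876319674, 'k1': -0.1308580622438409, 'view': array([[-8.59181819e-01,  5.11501000e-01,  1.31654480e-02,
         4.62005345e+02],
       [ 3.72546810e-01,  6.42999892e-01, -6.69148723e-01,
        -1.11935601e+02],
       [-3.50735623e-01, -5.70015671e-01, -7.43011883e-01,
         1.66607832e+03],
       [ 0.00000000e+00,  0.00000000e+00,  0.00000000e+00,
         1.00000000e+00]])}
top {'fov_y': 50.60521476832821, 'cx': 254.098644593457, 'cy': 187.48698077322274, 'k1': 0.03291962455069793, 'view': array([[ 9.33993564e-04, -9.99998642e-01,  1.35793240e-03,
        -3.07791602e+01],
       [-9.84618139e-01, -1.15688148e-03, -1.74716288e-01,
         5.52163045e+02],
       [ 1.74717622e-01, -1.17386098e-03, -9.84617883e-01,
         1.22652100e+03],
       [ 0.00000000e+00,  0.00000000e+00,  0.00000000e+00,
         1.00000000e+00]])}
{'time_s': 0.1, 'joints': array([-1.43640227e+00,  3.13377778e-01,  1.49835505e+00, -1.24258068e-05,
        1.33102618e+00, -2.23396850e-01]), 'dq': array([ 1.80634696e-03, -1.75619793e-03, -3.24255581e-03,  4.38391029e-05,
        1.05069250e-03, -2.83718517e-04]), 'tau': array([ 2.79473781e-03, -4.12900507e+01, -2.60139155e+01, -1.68671791e-04,
        3.04002111e-03, -8.23698912e-06]), 'eef_pos': array([ 183.80696195, -491.47774442,  195.10294115]), 'ee_rot': array([-5.82871752e-04,  9.84040409e-01,  1.77944188e-01,  1.99154564e-05]), 'force': array([0.51847473, 0.51148652, 0.27551356]), 'wrist_torque': array([-0.01098726, -0.00688049,  0.00027789]), 'grip_width': 1.0022872109228156}
```

View pics/scene0.png

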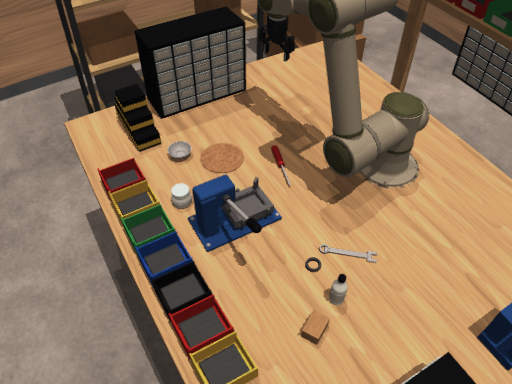

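View pics/top0.png

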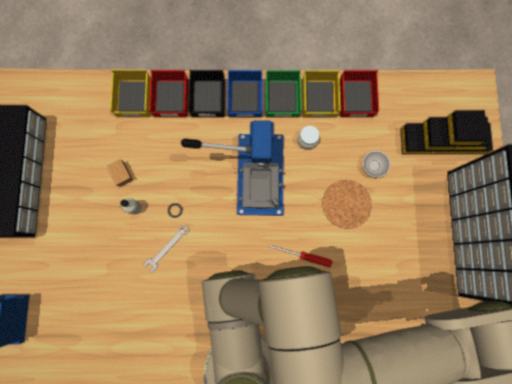

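The top view shows the press near pixel (261,170), with its column away from the robot and its lever towards +y. The mat is at (347,204). I'll zoom in next.

```bash
python3 - <<'E'
import cv2
a=cv2.imread("pics/top0.png")[110:230,170:390]; cv2.imwrite("pics/tz.png",cv2.resize(a,None,fx=3.6,fy=3.6,interpolation=cv2.INTER_CUBIC))
a=cv2.imread("pics/scene0.png")[130:270,160:310]; cv2.imwrite("pics/sz.png",cv2.resize(a,None,fx=4,fy=4,interpolation=cv2.INTER_CUBIC))
E
```

```text
(no output)
```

View pics/tz.png

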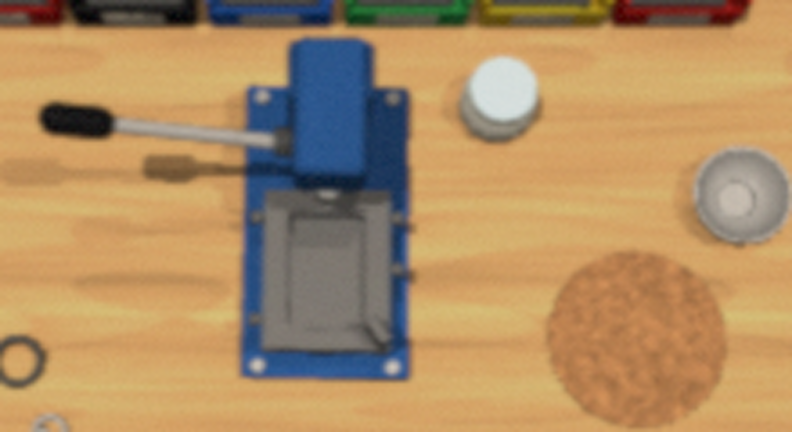

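View pics/sz.png

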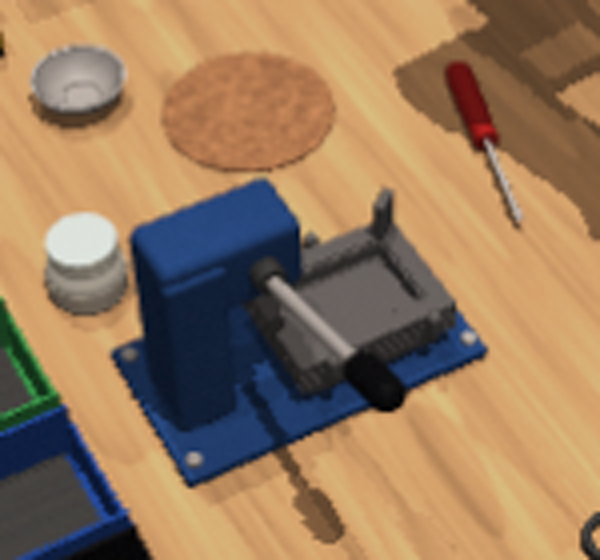

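```bash
cat > h.py <<'E'
import numpy as np,cv2
from rig import calibration
def rays(n,uv):
    c=calibration(n);f=192/np.tan(np.radians(c['fov_y']/2))
    d=(np.atleast_2d(uv)-[c['cx'],c['cy']])/f
    s=d.copy()
    for _ in range(30): s=d/(1+c['k1']*(s**2).sum(1,keepdims=True))
    V=np.array(c['view']);R=V[:3,:3];o=-R.T@V[:3,3]
    return o,np.c_[s,np.ones(len(s))]@R
def plane(n,uv,z):
    o,d=rays(n,uv);t=(np.broadcast_to(z,len(d))-o[2])/d[:,2]
    return o+t[:,None]*d
def proj(n,P):
    c=calibration(n);f=192/np.tan(np.radians(c['fov_y']/2));V=np.array(c['view'])
    q=np.atleast_2d(P)@V[:3,:3].T+V[:3,3];s=q[:,:2]/q[:,2:]
    return s*(1+c['k1']*(s**2).sum(1,keepdims=True))*f+[c['cx'],c['cy']]
def fit(A,B):
    a=A-A.mean(0);b=B-B.mean(0)
    th=np.arctan2((a[:,0]*b[:,1]-a[:,1]*b[:,0]).sum(),(a*b).sum())
    R=np.array([[np.cos(th),-np.sin(th)],[np.sin(th),np.cos(th)]])
    return th,B.mean(0)-R@A.mean(0),R
E
python3 - <<'E'
from h import *
T=lambda l:np.array(l)/3.6+[170,110]-0.36
S=lambda l:np.array(l)/4+[160,130]-0.375
# tray corners: near-left(-70,55), near-right(-70,-55), far-left(70,55), far-right(70,-55)
M=np.array([[-70,55],[-70,-55],[70,55],[70,-55]],float)
P=plane("top",T([[262,350],[391,354],[267,193],[391,193]]),59)[:,:2]
print(P.round(1))
th,t,R=fit(M,P);print(th,t,(P-(M@R.T+t)).round(1))
print("grip",plane("top",T([[77,120]]),212), "pred",R@[85,196.4]+t)
P2=plane("scene",S([[455,305],[385,220]]),59);print("scene near-left, near-right",P2.round(1),'pred',(M[:2]@R.T+t).round(1))
print("grip scene",plane("scene",S([[377,380]]),212))
im=cv2.imread("pics/top0.png");hsv=cv2.cvtColor(im,cv2.COLOR_BGR2HSV)
m=cv2.inRange(hsv,(3,90,60),(16,190,215));m[:,:320]=0;m[:,375:]=0;m[:178]=0;m[230:]=0
m=cv2.morphologyEx(m,cv2.MORPH_OPEN,np.ones((3,3)))
c=max(cv2.findContours(m,0,2)[0],key=cv2.contourArea);e=cv2.fitEllipse(cv2.convexHull(c));print(e)
print("mat",plane("top",[e[0]],4))
# overlay
z=np.array
pts=[[x,y,59] for x,y in M]+[[85,196.4,212],[85,45,160],[-58,-43.5,97],[61,0,91],[0,-57,61],[45,-57,61],[-45,57,61],[45,57,61]]
pts=np.array(pts,float);W=np.c_[pts[:,:2]@R.T+t,pts[:,2]]
for n,o,k,w,h,f in(("top",(170,110),3.6,220,120,"a"),("scene",(160,130),4,150,140,"b")):
    a=cv2.imread(f"pics/{n}0.png")[o[1]:o[1]+h,o[0]:o[0]+w];a=cv2.resize(a,None,fx=k,fy=k,interpolation=cv2.INTER_CUBIC)
    for p in proj(n,W):cv2.circle(a,tuple(int(v) for v in ((p-o+.5)*k)),3,(0,255,0),-1)
    cv2.imwrite(f"pics/ov_{n}.png",a)
E
```

```text
[[ 489.6    5.8]
 [ 486.2 -104.8]
 [ 627.8    2.3]
 [ 627.9 -106.1]]
-0.016363194161434336 [557.86669671 -50.69903229] [[ 0.8  0.4]
 [-0.7 -0.2]
 [-1.  -0.9]
 [ 0.9  0.7]]
grip [[648.74444947 145.53772973 212.        ]] pred [646.06890533 144.28386541]
scene near-left, near-right [[ 496.4    7.6   59. ]
 [ 497.7 -100.1   59. ]] pred [[ 488.8    5.4]
 [ 487.  -104.5]]
grip scene [[648.56272595 145.37838374 212.        ]]
((350.4734191894531, 203.7131805419922), (53.851478576660156, 77.0519027709961), 108.81163024902344)
mat [[ 507.35851692 -340.95891159    4.        ]]
```

View pics/ov_top.png

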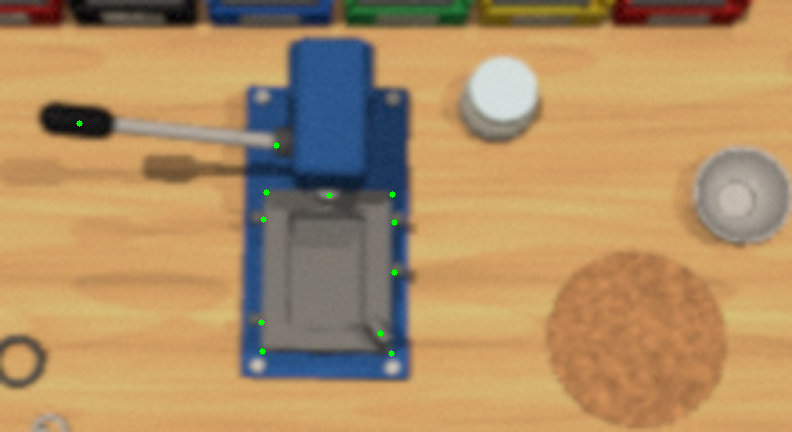

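View pics/ov_scene.png

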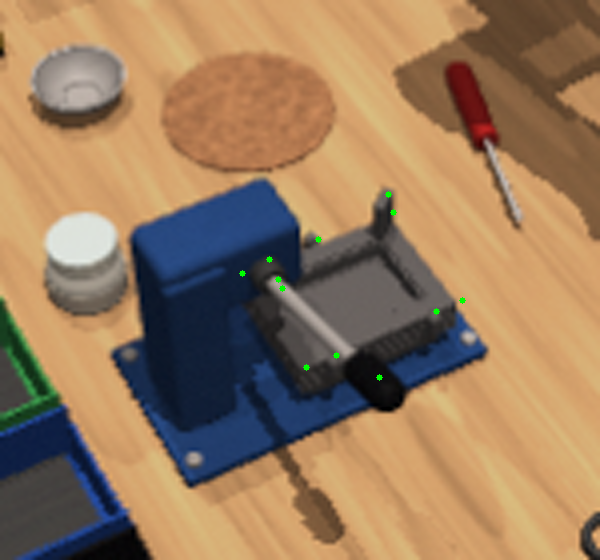

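```bash
python3 - <<'E'
import cv2
a=cv2.imread("pics/top0.png")[160:220,230:295]; cv2.imwrite("pics/tz2.png",cv2.resize(a,None,fx=10,fy=10,interpolation=cv2.INTER_CUBIC)[:600])
a=cv2.imread("pics/scene0.png")[170:230,215:280]; cv2.imwrite("pics/sz2.png",cv2.resize(a,None,fx=10,fy=10,interpolation=cv2.INTER_CUBIC))
E
```

```text
(no output)
```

View pics/tz2.png

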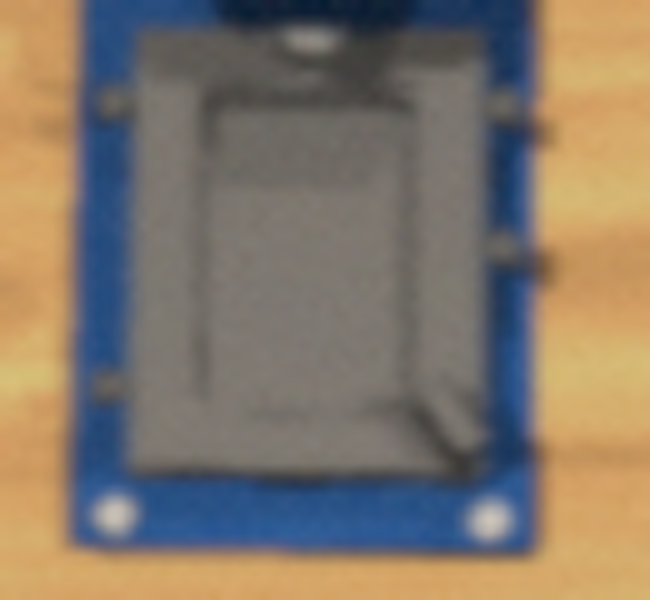

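View pics/sz2.png

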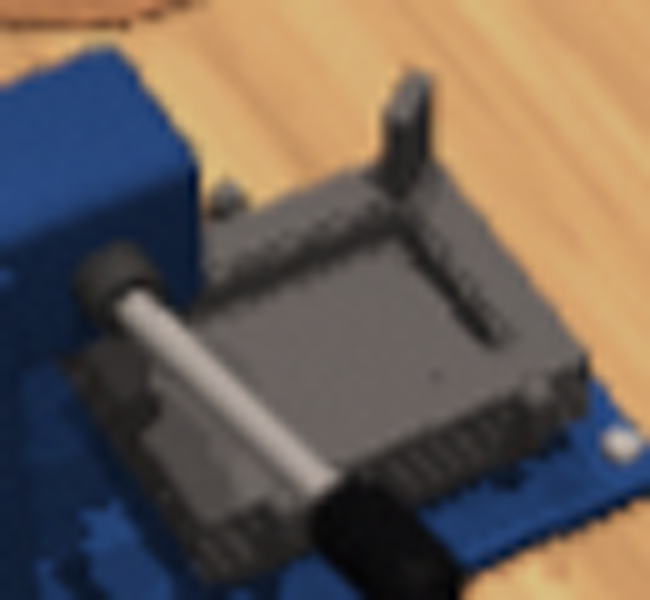

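```bash
python3 - <<'E'
from h import *
T=lambda l:np.array(l,float)/10+[230,160]-.45
S=lambda l:np.array(l,float)/10+[215,170]-.45
L=[("top",[[130,470],[482,475],[137,31],[486,34]],[[-70,55],[-70,-55],[70,55],[70,-55]],59),
("top",[[110,385],[117,102],[502,248],[502,102]],[[-45,60],[45,60],[0,-60],[45,-60]],61),
("top",[[460,417]],[[-58,-43.5]],97),
("scene",[[588,357],[200,520]],[[-70,55],[70,55]],59),
("scene",[[410,97]],[[-58,-43.5]],97)]
A=[];B=[]
for n,p,m,z in L:
    q=plane(n,(T if n=="top" else S)(p),z)[:,:2];A+=m;B+=list(q)
A+=[[85,196.4]]*2;B+=[[648.7,145.5],[648.6,145.4]]
A=np.array(A,float);B=np.array(B)
th,t,R=fit(A,B);print(th,t);print(np.c_[A,B,B-(A@R.T+t)].round(1))
i=slice(0,8);th,t,R=fit(A[i],B[i]);print("top only",th,t)
E
```

```text
-0.01453694551353444 [561.08348721 -49.99812154]
[[-7.000e+01  5.500e+01  4.905e+02  5.400e+00 -1.400e+00 -6.000e-01]
 [-7.000e+01 -5.500e+01  4.891e+02 -1.033e+02 -1.200e+00  7.000e-01]
 [ 7.000e+01  5.500e+01  6.297e+02  4.000e+00 -2.200e+00  1.000e-01]
 [ 7.000e+01 -5.500e+01  6.289e+02 -1.058e+02 -1.400e+00  2.000e-01]
 [-4.500e+01  6.000e+01  5.168e+02  1.170e+01 -2.000e-01  1.100e+00]
 [ 4.500e+01  6.000e+01  6.064e+02  1.010e+01 -6.000e-01  8.000e-01]
 [ 0.000e+00 -6.000e+01  5.600e+02 -1.100e+02 -2.000e-01 -0.000e+00]
 [ 4.500e+01 -6.000e+01  6.065e+02 -1.105e+02  1.300e+00  2.000e-01]
 [-5.800e+01 -4.350e+01  5.017e+02 -9.450e+01 -7.000e-01 -1.900e+00]
 [-7.000e+01  5.500e+01  4.951e+02  5.300e+00  3.200e+00 -7.000e-01]
 [ 7.000e+01  5.500e+01  6.334e+02  1.500e+00  1.500e+00 -2.500e+00]
 [-5.800e+01 -4.350e+01  5.048e+02 -9.050e+01  2.400e+00  2.100e+00]
 [ 8.500e+01  1.964e+02  6.487e+02  1.455e+02 -2.000e-01  4.000e-01]
 [ 8.500e+01  1.964e+02  6.486e+02  1.454e+02 -3.000e-01  3.000e-01]]
top only -0.011530433317977536 [560.36258065 -49.72177894]
```

```bash
cat >> h.py <<'E'
from scipy.spatial.transform import Rotation as Ro
TH=-0.0145;PT=np.array([560.8,-50.0])
def pw(x,y,z): 
    c,s=np.cos(TH),np.sin(TH);return np.array([PT[0]+c*x-s*y,PT[1]+s*x+c*y,z])
def toolR(head): # tool down, tool x at heading
    c,s=np.cos(head),np.sin(head);return np.array([[c,s,0],[s,-c,0],[0,0,-1.]])
def row(pos,Rt=None):
    from rig import ctrl
    s=ctrl.sense();q=s['ee_rot'];R0=Ro.from_quat([q[1],q[2],q[3],q[0]])
    d=R0.inv().apply(np.array(pos)-s['eef_pos'])/150
    r=(R0.inv()*Ro.from_matrix(Rt)).as_rotvec()/(np.pi/2) if Rt is not None else np.zeros(3)
    return np.r_[d,r].round(4)
E
python3 - <<'E'
from h import *
T=lambda l:np.array(l)/3.6+[170,110]-0.36
print("mat circ edges",plane("top",T([[637,339],[549,339],[725,339],[637,251],[637,427]]),4).round(1))
im=cv2.imread("pics/scene0.png");S=lambda l:np.array(l)/4+[160,130]-.375
print(plane("scene",S([[249,111],[162,110],[336,111]]),4).round(1))
print(row([183.8,-491.5,300],toolR(0.629)))
g=pw(85,197,290);print(g)
E
```

```text
mat circ edges [[ 507.  -328.5    4. ]
 [ 506.9 -249.8    4. ]
 [ 507.2 -406.9    4. ]
 [ 587.4 -331.6    4. ]
 [ 428.4 -325.3    4. ]]
[[ 510.2 -325.7    4. ]
 [ 579.  -367.2    4. ]
 [ 441.  -285.6    4. ]]
[ 1.000e-04 -7.000e-04 -6.993e-01 -7.000e-04 -3.000e-04 -1.727e-01]
[648.64746444 145.74683393 290.        ]
```

Emit:
{"method": "jog_arm", "body": {"rows": [[[0, 0, -0.25, 0, 0, -0.06], [0, 0, -0.5, 0, 0, -0.12], [0, 0, -0.7, 0, 0, -0.1727], [0, 0, -0.7, 0, 0, -0.1727], [0, 0, -0.7, 0, 0, -0.1727]]], "jaw": 1}}

```text
time_s: 0.52
eef_pos: [183.9, -492.1, 301.4]
ee_rot: [0.001, 0.951, 0.309, -0.0]
force: [-0.3, -0.6, 0.0]
grip_width: 0.299
```

```bash
python3 - <<'E'
from h import *
print(row(pw(85,197,290),toolR(0.629)))
E
```

```text
[ 5.0062e+00 -1.6183e+00  6.7700e-02  1.3000e-03  7.0000e-04 -3.0000e-04]
```

Emit:
{"method": "jog_arm", "body": {"rows": [[[0.2, -0.065, 0.0, 0, 0, 0], [0.4, -0.13, 0, 0, 0, 0], [0.6, -0.195, 0, 0, 0, 0], [0.8, -0.26, 0, 0, 0, 0], [1, -0.324, 0.013, 0, 0, 0]]]}}

```text
time_s: 0.93
eef_pos: [276.9, -362.5, 297.2]
ee_rot: [-0.001, 0.951, 0.309, -0.0]
force: [-0.3, -0.2, -0.2]
grip_width: -0.002
```

Emit:
{"method": "jog_arm", "body": {"rows": [[[0.2, -0.065, 0.0, 0, 0, 0], [0.4, -0.13, 0, 0, 0, 0], [0.6, -0.195, 0, 0, 0, 0], [0.8, -0.26, 0, 0, 0, 0], [1, -0.324, 0.013, 0, 0, 0]]]}}

```text
time_s: 1.35
eef_pos: [369.6, -234.9, 295.3]
ee_rot: [-0.001, 0.951, 0.309, -0.0]
force: [0.6, -0.8, 0.9]
grip_width: -0.004
```

Emit:
{"method": "jog_arm", "body": {"rows": [[[0.2, -0.065, 0.0, 0, 0, 0], [0.4, -0.13, 0, 0, 0, 0], [0.6, -0.195, 0, 0, 0, 0], [0.8, -0.26, 0, 0, 0, 0], [1, -0.324, 0.013, 0, 0, 0]]]}}

```text
time_s: 1.77
eef_pos: [462.2, -107.4, 293.3]
ee_rot: [-0.001, 0.951, 0.309, -0.001]
force: [0.5, -0.9, -0.8]
grip_width: 0.002
```

Emit:
{"method": "jog_arm", "body": {"rows": [[[0.2, -0.065, 0.0, 0, 0, 0], [0.4, -0.13, 0, 0, 0, 0], [0.6, -0.195, 0, 0, 0, 0], [0.8, -0.26, 0, 0, 0, 0], [1, -0.324, 0.013, 0, 0, 0]]]}}

```text
time_s: 2.18
eef_pos: [554.9, 20.1, 291.1]
ee_rot: [-0.001, 0.951, 0.309, -0.001]
force: [-0.5, 0.2, 0.6]
grip_width: -0.002
```

Emit:
{"method": "jog_arm", "body": {"rows": [[[0.2, -0.065, 0.0, 0, 0, 0], [0.4, -0.13, 0, 0, 0, 0], [0.6, -0.195, 0, 0, 0, 0], [0.8, -0.26, 0, 0, 0, 0], [1, -0.324, 0.013, 0, 0, 0], [1, -0.324, 0.013, 0, 0, 0], [1, -0.324, 0.013, 0, 0, 0]]]}}

```text
time_s: 2.77
eef_pos: [647.2, 147.0, 287.5]
ee_rot: [-0.001, 0.951, 0.31, -0.002]
force: [-0.4, -0.1, 0.7]
grip_width: 0.005
```

```bash
python3 - <<'E'
from h import *
from rig import capture,ctrl
print(row(pw(85,197,240),toolR(0.629)),ctrl.sense()['joints'])
print(row(pw(85,197,128),toolR(0.629)))
for n in("top","scene"):
    a=capture(n)[:,:,::-1];a=a[90:230,150:330] if n=="top" else a[80:280,140:340]
    cv2.imwrite(f"pics/{n}1.png",cv2.resize(a,None,fx=3,fy=3,interpolation=cv2.INTER_CUBIC))
E
```

```text
[ 0.004   0.0132  0.3169 -0.0016  0.0026  0.0006] [ 4.72643597e-02  6.22704782e-01  7.98396948e-01 -1.19212879e-04
  1.72533001e+00  9.88034814e-01]
[ 7.1000e-03  1.5100e-02  1.0636e+00 -1.6000e-03  2.6000e-03  6.0000e-04]
```

View pics/scene1.png

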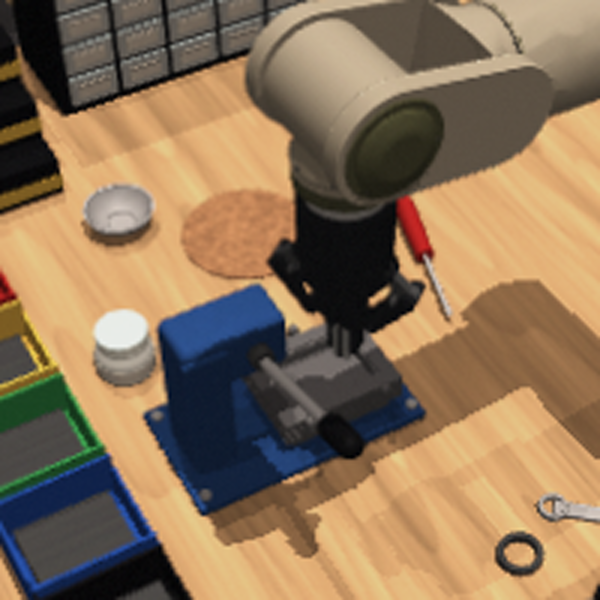

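```bash
python3 - <<'E'
from h import *
print(proj("scene",[[647,147,287],[648.6,145.7,212]]), proj("top",[[647,147,287],[648.6,145.7,212]]))
E
```

```text
[[254.79231529 206.36187636]
 [253.92414717 224.71366608]] [[186.06083868 135.45420474]
 [190.96904123 143.02337382]]
```

View pics/top1.png

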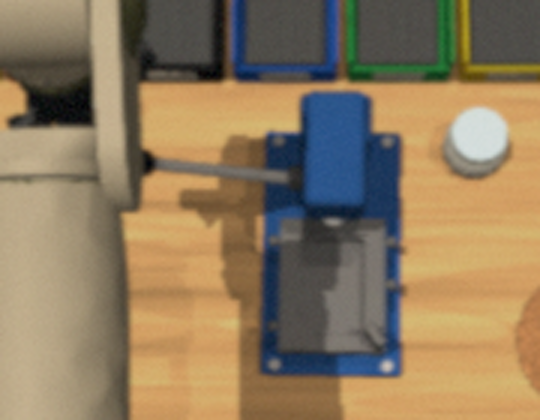

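Gripper is directly above the lever grip (tips near (256,201), grip near (254,225) in the scene view). I'll descend now.

Emit:
{"method": "jog_arm", "body": {"rows": [[[0.004, 0.013, 0.1, 0, 0, 0], [0.004, 0.013, 0.2, 0, 0, 0], [0.004, 0.013, 0.3, 0, 0, 0], [0.004, 0.013, 0.34, 0, 0, 0], [0.004, 0.013, 0.38, 0, 0, 0], [0.004, 0.013, 0.42, 0, 0, 0], [0.004, 0.013, 0.46, 0, 0, 0], [0.004, 0.013, 0.5, 0, 0, 0]]]}}

```text
time_s: 3.53
eef_pos: [649.0, 144.6, 215.9]
ee_rot: [0.0, 0.951, 0.309, 0.0]
force: [-0.1, -0.1, -0.1]
grip_width: 0.001
```

```bash
python3 - <<'E'
from h import *
from rig import capture,ctrl
s=ctrl.sense();print(s['eef_pos'],s['force'])
a=capture("scene")[160:270,190:310,::-1]
cv2.imwrite(f"pics/s2.png",cv2.resize(a,None,fx=5,fy=5,interpolation=cv2.INTER_CUBIC))
E
```

```text
[649.04939465 144.64752487 215.91281233] [-0.11486006 -0.06731302 -0.07765962]
```

View pics/s2.png

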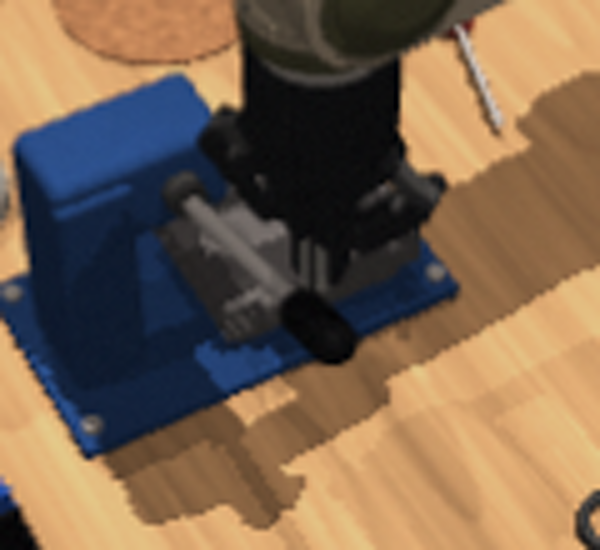

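```bash
python3 - <<'E'
from h import *
from rig import capture,ctrl
full=capture("scene")[:,:,::-1].copy();cv2.imwrite("pics/s3full.png",full)
a=full[190:240,225:285]
a=cv2.resize(a,None,fx=10,fy=10,interpolation=cv2.INTER_CUBIC)
a=(255*(a/255.)**0.45).astype(np.uint8)
p=(proj("scene",[ctrl.sense()['eef_pos'],pw(85,196.4,212)])-[225,190]+.5)*10
for q,c in zip(p,((0,0,255),(0,255,0))):cv2.circle(a,tuple(int(v) for v in q),4,c,-1)
cv2.imwrite(f"pics/s3.png",a);print(p)
E
```

```text
[[292.40947419 342.87568399]
 [293.05919751 350.76629954]]
```

View pics/s3.png

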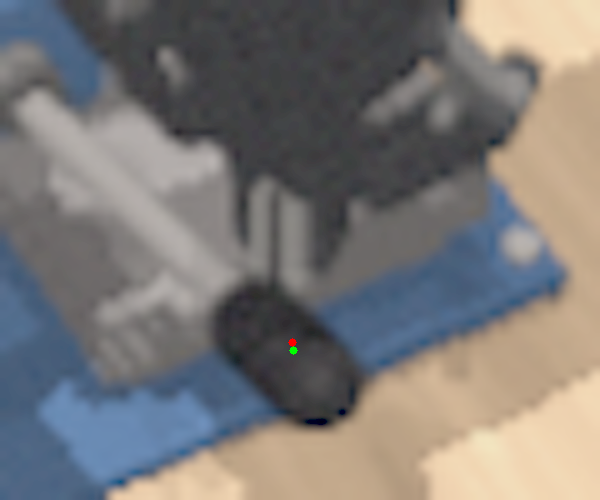

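```bash
python3 - <<'E'
from h import *
a=cv2.imread("pics/scene0.png")[20:80,250:320]
a=cv2.resize(a,None,fx=9,fy=9,interpolation=cv2.INTER_CUBIC)
a=(255*(a/255.)**0.5).astype(np.uint8)
y=np.array([np.cos(-1.213),np.sin(-1.213),0]);c=np.array([183.8,-491.5,195.1])
P=[c,c+[0,0,13]+42*y,c+[0,0,13]-42*y]
for q in (proj("scene",P)-[250,20]+.5)*9:cv2.circle(a,tuple(int(v) for v in q),4,(0,0,255),-1)
cv2.imwrite(f"pics/s4.png",a)
E
```

```text
(no output)
```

View pics/s4.png

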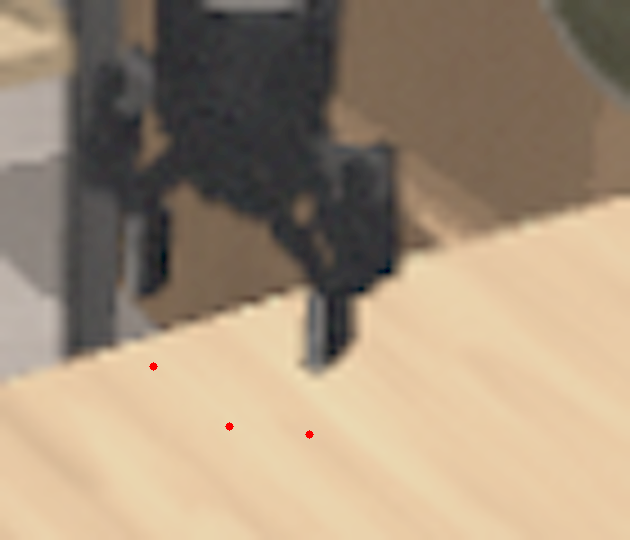

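```bash
python3 - <<'E'
from h import *
t=np.linspace(0,2*np.pi,25);
for r in(80,100):
  a=cv2.imread("pics/scene0.png")
  P=np.c_[r*np.cos(t),r*np.sin(t),0*t]
  for q in proj("scene",P):cv2.circle(a,tuple(int(v) for v in q),1,(0,0,255),-1)
  b=cv2.resize(a[80:200,300:450],None,fx=4,fy=4)
cv2.imwrite("pics/base.png",b);print(proj("scene",[[0,0,0]]),proj("top",[[0,0,0]]))
E
```

```text
[[385.47425938 163.56858509]] [[243.83869882 371.54537801]]
```

View pics/base.png

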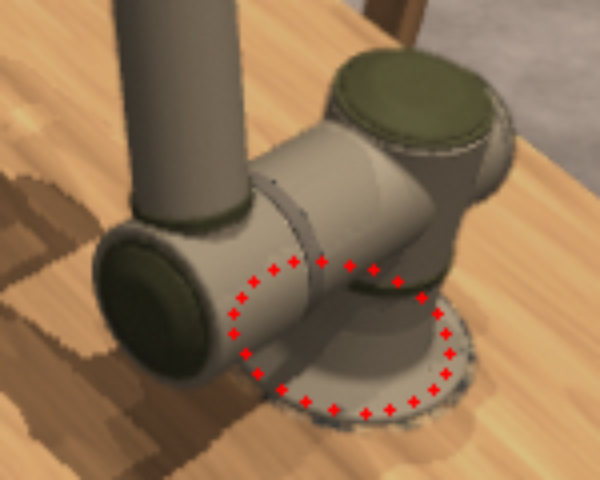

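Emit:
{"method": "jog_arm", "body": {"rows": [[[0, 0, -0.2, 0, 0, 0], [0, 0, -0.4, 0, 0, 0], [0, 0, -0.5, -0.04, 0.06, 0], [0, 0, -0.5, -0.08, 0.12, 0], [0, 0, -0.5, -0.13, 0.18, 0], [0, 0, -0.5, -0.17, 0.24, 0], [0, 0, -0.5, -0.22, 0.3, 0], [0, 0, -0.5, -0.262, 0.36, 0]]]}}

```text
time_s: 4.3
eef_pos: [648.6, 145.1, 292.8]
ee_rot: [0.107, 0.892, 0.29, 0.33]
force: [1.9, 0.6, -0.3]
grip_width: 0.004
```

Emit:
{"method": "jog_arm", "body": {"rows": [[[0, 0, 0, 0, 0, 0], [0, 0, 0, 0, 0, 0], [0, 0, 0, 0, 0, 0]]]}}

```text
time_s: 4.55
eef_pos: [650.0, 144.7, 292.7]
ee_rot: [0.106, 0.893, 0.29, 0.326]
force: [0.4, -0.3, -0.2]
grip_width: -0.002
```

```bash
python3 - <<'E'
from h import *
from rig import capture,ctrl
s=ctrl.sense();print(s['eef_pos'],s['force'])
for n in("top","scene"):
    p=proj(n,[s['eef_pos']])[0];print(n,p)
    im=capture(n)[:,:,::-1].copy();cv2.imwrite(f"pics/t5{n}.png",im)
    x,y=int(p[0])-35,int(p[1])-35
    a=cv2.resize(im[y:y+70,x:x+70],None,fx=8,fy=8,interpolation=cv2.INTER_CUBIC);a=(255*(a/255.)**.5).astype(np.uint8)
    cv2.circle(a,tuple(int(v) for v in (p-[x,y]+.5)*8),4,(0,0,255),-1)
    cv2.imwrite(f"pics/t5z{n}.png",a);print(x,y)
E
```

```text
[650.03294439 144.66588926 292.74827118] [ 0.39483256 -0.34621258 -0.17601652]
top [186.63443595 133.65705457]
151 98
scene [253.28368798 204.72152365]
218 169
```

View pics/t5ztop.png

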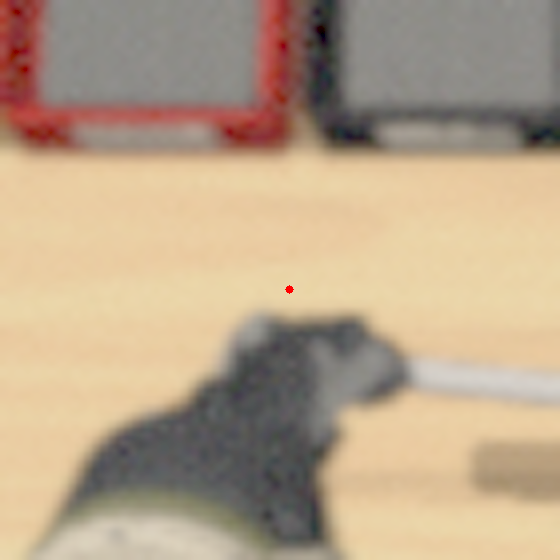

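View pics/t5zscene.png

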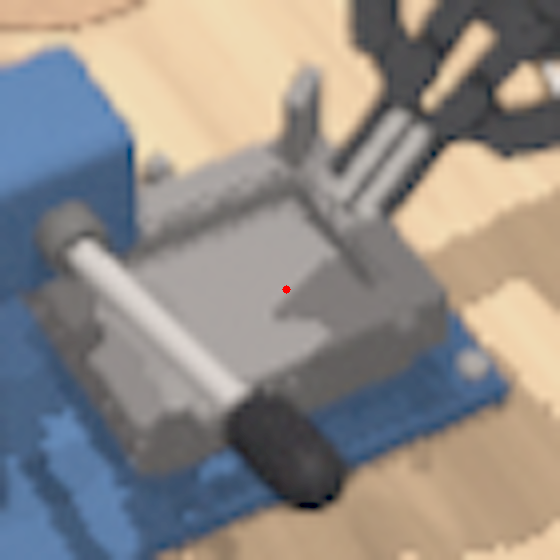

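```bash
python3 - <<'E'
from h import *
from rig import ctrl
s=ctrl.sense();q=s['ee_rot'];R=Ro.from_quat([q[1],q[2],q[3],q[0]]).as_matrix();c=s['eef_pos']
for L in(0,10,20,25,30,35,40,50,73):
    p=proj("scene",[c-L*R[:,2]])[0];print(L,((p-[218,169]+.5)*8).round(0), ((proj("top",[c-L*R[:,2]])[0]-[151,98]+.5)*8).round())
y=np.array([0,0,1.])
for L in(20,30,40):
  print(L,proj("scene",[[183.8,-491.5,195.1+L]])*9-[250*9,180],proj("scene",[[649,144.6,215.9+L]])*10-[2250,1900])
E
```

```text
0 [285. 291.] [289. 289.]
10 [303. 267.] [285. 301.]
20 [321. 243.] [280. 313.]
25 [330. 231.] [278. 319.]
30 [339. 219.] [276. 325.]
35 [348. 207.] [274. 332.]
40 [357. 195.] [271. 338.]
50 [376. 170.] [266. 351.]
73 [418. 113.] [255. 381.]
20 [[227.01296675 381.26043258]] [[285.954183   288.01590472]]
30 [[227.83568964 360.83188598]] [[286.00712853 263.69590714]]
40 [[228.66390539 340.25148903]] [[286.06130259 239.06074872]]
```

Emit:
{"method": "jog_arm", "body": {"rows": [[[0, 0, 0, 0.04, -0.06, 0], [0, 0, 0, 0.08, -0.12, 0], [0, 0, 0, 0.13, -0.18, 0], [0, 0, 0, 0.17, -0.24, 0], [0, 0, 0, 0.22, -0.3, 0], [0, 0, 0, 0.262, -0.36, 0], [0, 0, 0, 0.262, -0.36, 0]]]}}

```text
time_s: 5.23
eef_pos: [651.5, 143.8, 287.3]
ee_rot: [-0.001, 0.951, 0.309, -0.005]
force: [0.6, -0.1, -1.2]
grip_width: -0.003
```

```bash
python3 - <<'E'
from h import *
print(row(pw(85,197,225),toolR(0.629)))
E
```

```text
[-0.0045 -0.0195  0.4158 -0.0036  0.0052 -0.0009]
```

Emit:
{"method": "jog_arm", "body": {"rows": [[[0, 0, 0.2, 0, 0, 0], [0, 0, 0.4, 0, 0, 0], [0, 0, 0.48, 0, 0, 0], [0, 0, 0.5, 0, 0, 0], [0, 0, 0.52, 0, 0, 0], [0, 0, 0.54, 0, 0, 0]]]}}

```text
time_s: 5.73
eef_pos: [649.6, 144.8, 211.5]
ee_rot: [0.001, 0.951, 0.309, 0.002]
force: [0.2, -0.1, -0.5]
grip_width: 0.001
```

Emit:
{"method": "jog_arm", "body": {"rows": [[[0, 0, 0.02, 0, 0, 0], [0, 0, 0.04, 0, 0, 0], [0, 0, 0.06, 0, 0, 0]]]}}

```text
time_s: 5.98
eef_pos: [649.2, 144.8, 201.3]
ee_rot: [0.0, 0.951, 0.309, 0.001]
force: [-0.0, -0.1, 0.8]
grip_width: -0.005
```

Emit:
{"method": "jog_arm", "body": {"rows": [[[0, 0, 0.02, 0, 0, 0], [0, 0, 0.04, 0, 0, 0], [0, 0, 0.06, 0, 0, 0]]]}}

```text
time_s: 6.23
eef_pos: [649.0, 144.9, 191.8]
ee_rot: [-0.0, 0.951, 0.309, 0.0]
force: [-0.6, 1.1, 5.3]
grip_width: 0.001
```

Emit:
{"method": "jog_arm", "body": {"rows": [[[0, 0, 0.06, 0, 0, 0], [0, 0, 0.12, 0, 0, 0], [0, 0, 0.18, 0, 0, 0], [0, 0, 0.24, 0, 0, 0], [0, 0, 0.3, 0, 0, 0], [0, 0, 0.36, 0, 0, 0], [0, 0, 0.42, 0, 0, 0], [0, 0, 0.48, 0, 0, 0]]]}}

```text
time_s: 6.9
eef_pos: [649.8, 146.5, 121.4]
ee_rot: [-0.001, 0.951, 0.31, 0.002]
force: [-0.8, 6.8, 10.7]
grip_width: 0.003
```

```bash
python3 - <<'E'
from h import *
from rig import capture,ctrl
s=ctrl.sense();print(s['eef_pos'],s['force'])
a=capture("scene")[170:260,190:300,::-1]
a=cv2.resize(a,None,fx=6,fy=6,interpolation=cv2.INTER_CUBIC);a=(255*(a/255.)**.5).astype(np.uint8)
cv2.imwrite(f"pics/s6.png",a)
E
```

```text
[649.77029195 146.48708515 121.40462298] [-0.84819325  6.81104985 10.6510687 ]
```

View pics/s6.png

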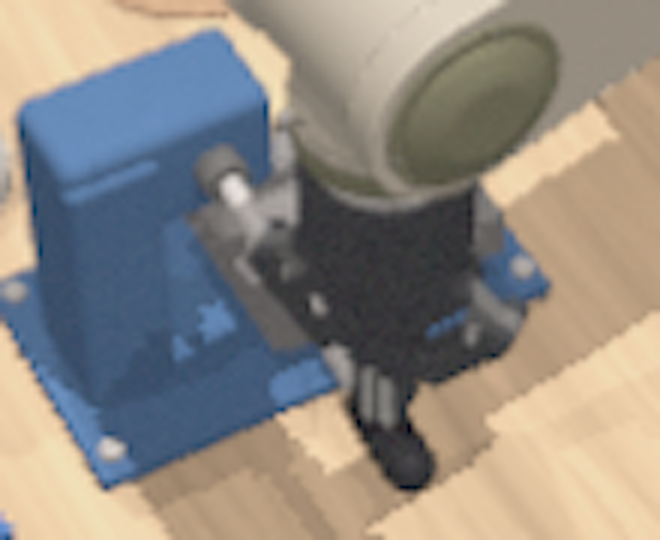

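The fingertips sit on the black grip at about (375,420) in the crop and the lever is most of the way down. I'll keep pushing to the stop.

Emit:
{"method": "jog_arm", "body": {"rows": [[[0, 0, 0.03, 0, 0, 0], [0, 0, 0.06, 0, 0, 0], [0, 0, 0.08, 0, 0, 0], [0, 0, 0.08, 0, 0, 0]]]}}

```text
time_s: 7.28
eef_pos: [649.6, 145.9, 109.1]
ee_rot: [-0.0, 0.951, 0.31, 0.002]
force: [-0.3, 4.2, 10.3]
grip_width: -0.002
```

Emit:
{"method": "jog_arm", "body": {"rows": [[[0, 0, 0.015, 0, 0, 0], [0, 0, 0.03, 0, 0, 0], [0, 0, 0.03, 0, 0, 0]]]}}

```text
time_s: 7.53
eef_pos: [649.6, 145.5, 104.9]
ee_rot: [-0.0, 0.951, 0.31, 0.002]
force: [-1.0, 3.1, 11.2]
grip_width: -0.0
```

Emit:
{"method": "jog_arm", "body": {"rows": [[[0, 0, 0.015, 0, 0, 0], [0, 0, 0.03, 0, 0, 0], [0, 0, 0.03, 0, 0, 0]]]}}

```text
time_s: 7.78
eef_pos: [649.6, 145.0, 100.4]
ee_rot: [0.0, 0.951, 0.309, 0.001]
force: [-2.9, 1.4, 10.8]
grip_width: 0.001
```

Emit:
{"method": "jog_arm", "body": {"rows": [[[0, 0, 0.015, 0, 0, 0], [0, 0, 0.03, 0, 0, 0], [0, 0, 0.03, 0, 0, 0]]]}}

```text
time_s: 8.03
eef_pos: [649.7, 144.5, 97.0]
ee_rot: [0.001, 0.951, 0.309, 0.002]
force: [-5.3, -1.2, 14.6]
grip_width: 0.001
```

```bash
python3 - <<'E'
from h import *
from rig import capture,ctrl
s=ctrl.sense();print(s['eef_pos'],s['force'])
a=capture("scene")[180:270,190:300,::-1]
a=cv2.resize(a,None,fx=6,fy=6,interpolation=cv2.INTER_CUBIC);a=(255*(a/255.)**.5).astype(np.uint8)
for q in (0,.3,.5,.6):
    p=pw(85,45+160*np.cos(.33-q),160+160*np.sin(.33-q));p=(proj("scene",[p])[0]-[190,180]+.5)*6
    cv2.circle(a,tuple(int(v) for v in p),3,(0,0,255),-1)
cv2.imwrite(f"pics/s7.png",a)
E
```

```text
[649.73123988 144.51897454  96.9978427 ] [-5.3384499  -1.23669732 14.61617231]
```

View pics/s7.png

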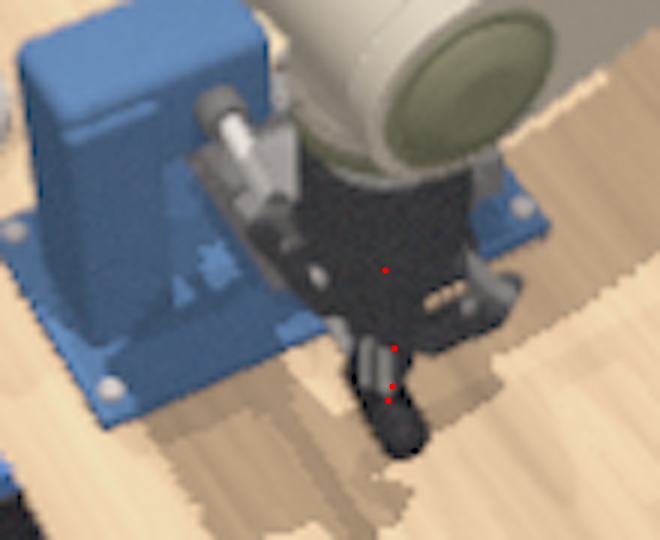

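Emit:
{"method": "jog_arm", "body": {"rows": [[[0, 0, 0.015, 0, 0, 0], [0, 0, 0.03, 0, 0, 0], [0, 0, 0.03, 0, 0, 0]]]}}

```text
time_s: 8.33
eef_pos: [650.2, 144.3, 96.0]
ee_rot: [0.002, 0.951, 0.309, 0.003]
force: [-13.1, -2.9, 33.4]
grip_width: -0.0
```

The force jumped to 33 N with almost no further motion, so the lever is at its stop. Retracting.

Emit:
{"method": "jog_arm", "body": {"rows": [[[0, 0, -0.08, 0, 0, 0], [0, 0, -0.2, 0, 0, 0], [0, 0, -0.32, 0, 0, 0], [0, 0, -0.45, 0, 0, 0], [0, 0, -0.6, 0, 0, 0], [0, 0, -0.75, 0, 0, 0], [0, 0, -0.9, 0, 0, 0], [0, 0, -1, 0, 0, 0]]]}}

```text
time_s: 9.0
eef_pos: [649.3, 144.8, 242.2]
ee_rot: [0.0, 0.951, 0.309, 0.001]
force: [-0.3, -0.5, -0.2]
grip_width: -0.001
```

Emit:
{"method": "jog_arm", "body": {"rows": [[[0, 0, -0.15, 0, 0, 0], [0, 0, -0.3, 0, 0, 0], [0, 0, -0.3, 0, 0, 0], [0, 0, -0.3, 0, 0, 0]]], "jaw": 0.1, "grip_force": 100}}

```text
time_s: 9.33
eef_pos: [649.3, 144.8, 285.6]
ee_rot: [0.0, 0.951, 0.309, 0.001]
force: [0.1, 0.1, -0.6]
grip_width: 0.453
```

```bash
python3 - <<'E'
from h import *
from rig import capture,ctrl
s=ctrl.sense();print(s['eef_pos'],s['force'],s['grip_width'])
a=capture("scene")[120:270,140:310,::-1]
a=cv2.resize(a,None,fx=4,fy=4,interpolation=cv2.INTER_CUBIC);a=(255*(a/255.)**.6).astype(np.uint8)
cv2.imwrite(f"pics/s8.png",a)
t=pw(-58,-43.5,160);print(t,row(t,toolR(.629)))
E
```

```text
[649.29307556 144.81583585 285.62673831] [ 0.11114095  0.1280416  -0.64768612] 0.45305237057992703
[502.17536925 -92.65445661 160.        ] [-1.722e+00  7.046e-01  8.286e-01 -2.000e-04  3.000e-04  0.000e+00]
```

View pics/s8.png

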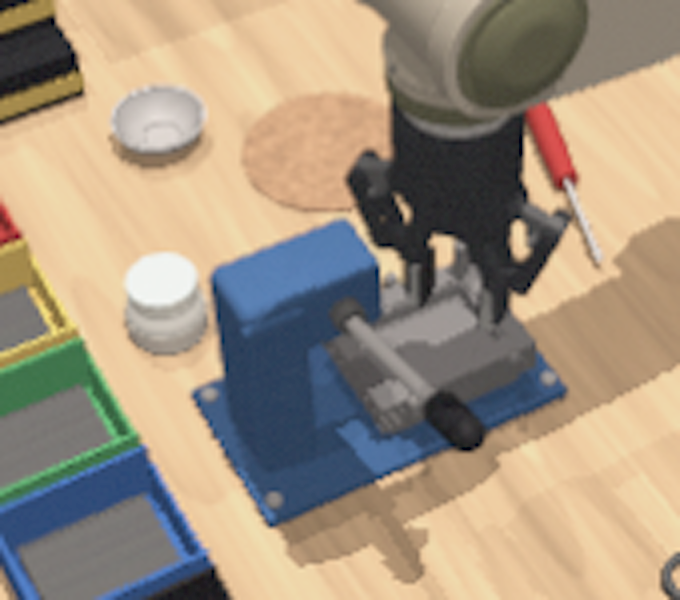

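Emit:
{"method": "jog_arm", "body": {"rows": [[[-0.2, 0.08, 0, 0, 0, 0], [-0.4, 0.16, 0, 0, 0, 0], [-0.6, 0.245, 0, 0, 0, 0], [-0.8, 0.327, 0, 0, 0, 0], [-1, 0.409, 0, 0, 0, 0]]]}}

```text
time_s: 9.8
eef_pos: [562.2, 6.0, 283.3]
ee_rot: [-0.001, 0.951, 0.31, -0.001]
force: [1.7, -1.1, 1.5]
grip_width: 0.448
```

Emit:
{"method": "jog_arm", "body": {"rows": [[[-0.2, 0.08, 0, 0, 0, 0], [-0.4, 0.16, 0, 0, 0, 0], [-0.6, 0.245, 0.1, 0, 0, 0], [-0.722, 0.296, 0.3, 0, 0, 0], [-0.722, 0.296, 0.5, 0, 0, 0], [-0.722, 0.296, 0.7, 0, 0, 0], [-0.722, 0.296, 0.9, 0, 0, 0], [-0.722, 0.296, 0.9, 0, 0, 0]]]}}

```text
time_s: 10.47
eef_pos: [498.8, -91.4, 143.8]
ee_rot: [-0.004, 0.951, 0.309, -0.004]
force: [-1.0, -0.1, -0.7]
grip_width: 0.446
```

```bash
python3 - <<'E'
from h import *
from rig import capture,ctrl
s=ctrl.sense();print(s['eef_pos'],s['force'],s['grip_width'])
im=capture("scene")[:,:,::-1].copy();cv2.imwrite("pics/s9full.png",im)
a=im[120:220,200:310]
a=cv2.resize(a,None,fx=6,fy=6,interpolation=cv2.INTER_CUBIC);a=(255*(a/255.)**.6).astype(np.uint8)
for P in (pw(-58,-43.5,97),s['eef_pos'],s['eef_pos']+[0,0,30]):
    p=(proj("scene",[P])[0]-[200,120]+.5)*6;cv2.circle(a,tuple(int(v) for v in p),3,(0,0,255),-1)
cv2.imwrite(f"pics/s9.png",a)
a=capture("top")[110:240,200:340,::-1];cv2.imwrite("pics/t9.png",cv2.resize(a,None,fx=4,fy=4))
E
```

```text
[498.83830087 -91.43413145 143.80439661] [-0.97658613 -0.14014282 -0.73080194] 0.4461691340637494
```

View pics/s9.png

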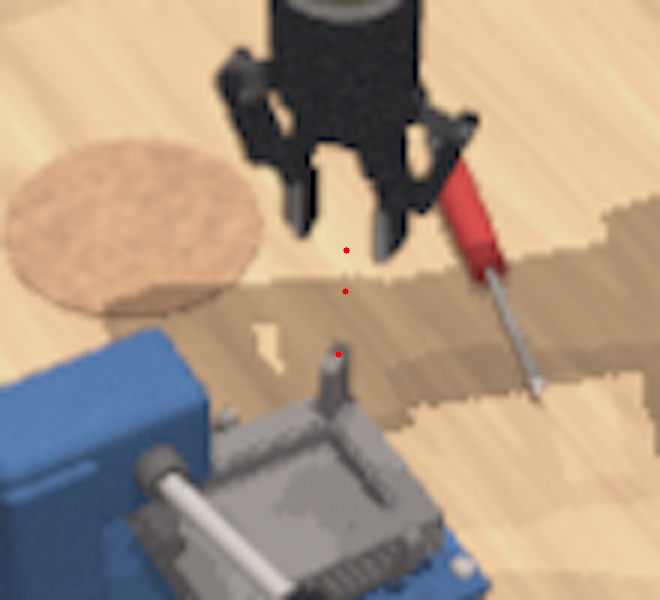

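View pics/t9.png

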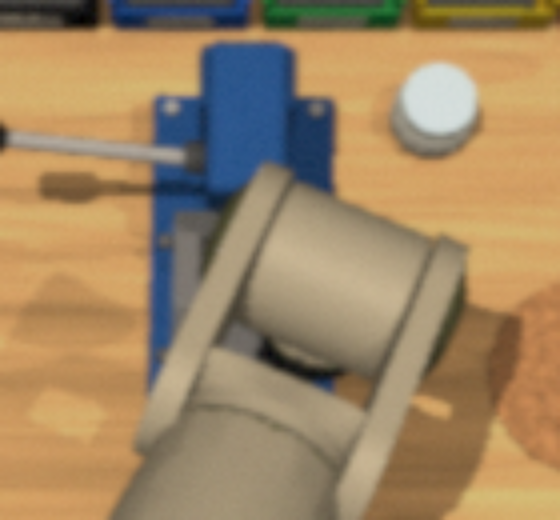

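```bash
python3 - <<'E'
from h import *
print(row(pw(-58,-43.5,75),toolR(.629)))
E
```

```text
[ 1.400e-03  3.000e-03  4.975e-01 -1.100e-03  7.000e-04  1.000e-04]
```

Emit:
{"method": "jog_arm", "body": {"rows": [[[0, 0, 0.15, 0, 0, 0], [0, 0, 0.3, 0, 0, 0], [0, 0, 0.42, 0, 0, 0], [0, 0, 0.46, 0, 0, 0], [0, 0, 0.46, 0, 0, 0], [0, 0, 0.46, 0, 0, 0]]]}}

```text
time_s: 11.07
eef_pos: [503.3, -93.0, 82.5]
ee_rot: [0.001, 0.951, 0.309, 0.001]
force: [0.0, 0.5, -0.1]
grip_width: 0.448
```

```bash
cat > look.py <<'E'
import sys
from h import *
from rig import capture,ctrl
def look(tag,x0=215,y0=130,w=80,h=75,k=8):
    s=ctrl.sense();print(s['time_s'],s['eef_pos'].round(1),s['ee_rot'].round(3),s['force'].round(1),round(s['grip_width'],3))
    im=capture("scene")[:,:,::-1].copy();cv2.imwrite(f"pics/{tag}full.png",im)
    a=cv2.resize(im[y0:y0+h,x0:x0+w],None,fx=k,fy=k,interpolation=cv2.INTER_CUBIC);a=(255*(a/255.)**.6).astype(np.uint8)
    cv2.imwrite(f"pics/{tag}.png",a)
if __name__=="__main__":
    look(sys.argv[1],*[int(v) for v in sys.argv[2:]])
E
python3 look.py s10
```

```text
11.0667 [503.3 -93.   82.5] [0.001 0.951 0.309 0.001] [ 0.   0.5 -0.1] 0.448
```

View pics/s10.png

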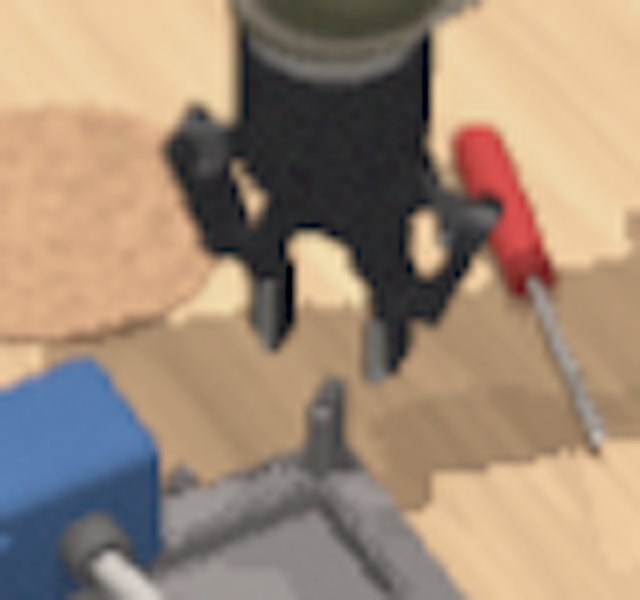

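The open tips straddle the tab line at (270,348) and (378,378), about 15 mm above the tab top at (325,393). Laterally it's centred. Descending.

Emit:
{"method": "jog_arm", "body": {"rows": [[[0, 0, 0.06, 0, 0, 0], [0, 0, 0.12, 0, 0, 0], [0, 0, 0.18, 0, 0, 0], [0, 0, 0.23, 0, 0, 0], [0, 0, 0.26, 0, 0, 0], [0, 0, 0.27, 0, 0, 0], [0, 0, 0.27, 0, 0, 0]]]}}

```text
time_s: 11.7
eef_pos: [502.1, -92.6, 39.9]
ee_rot: [-0.0, 0.951, 0.309, -0.0]
force: [0.2, -0.1, 0.5]
grip_width: 0.45
```

```bash
python3 look.py s11
```

```text
11.7 [502.1 -92.6  39.9] [-0.     0.951  0.309 -0.   ] [ 0.2 -0.1  0.5] 0.45
```

View pics/s11.png

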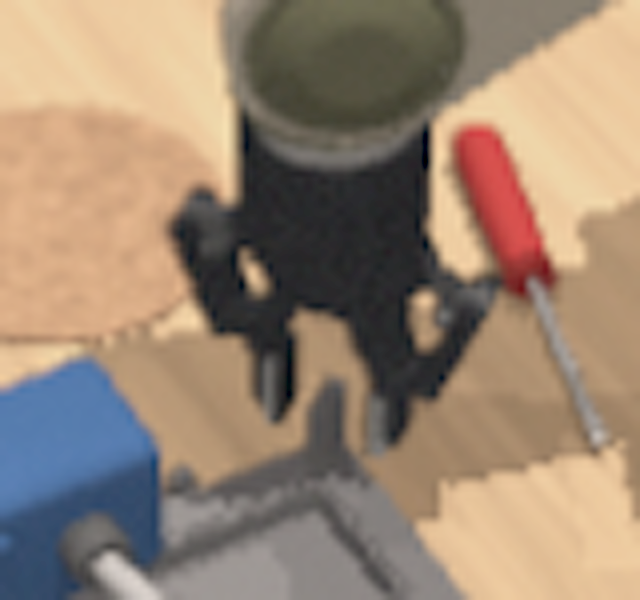

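Emit:
{"method": "jog_arm", "body": {"rows": [[[0, 0, 0.02, 0, 0, 0], [0, 0, 0.02, 0, 0, 0], [0, 0, 0.02, 0, 0, 0], [0, 0, 0.02, 0, 0, 0], [0, 0, 0.02, 0, 0, 0], [0, 0, 0.02, 0, 0, 0], [0, 0, 0.02, 0, 0, 0]]], "jaw": 1, "grip_force": 110}}

```text
time_s: 12.33
eef_pos: [502.6, -93.1, 37.6]
ee_rot: [0.0, 0.951, 0.309, 0.0]
force: [0.6, -3.4, 1.5]
grip_width: 0.092
```

```bash
python3 look.py s12
```

```text
12.3333 [502.6 -93.1  37.6] [0.    0.951 0.309 0.   ] [ 0.6 -3.4  1.5] 0.092
```

View pics/s12.png

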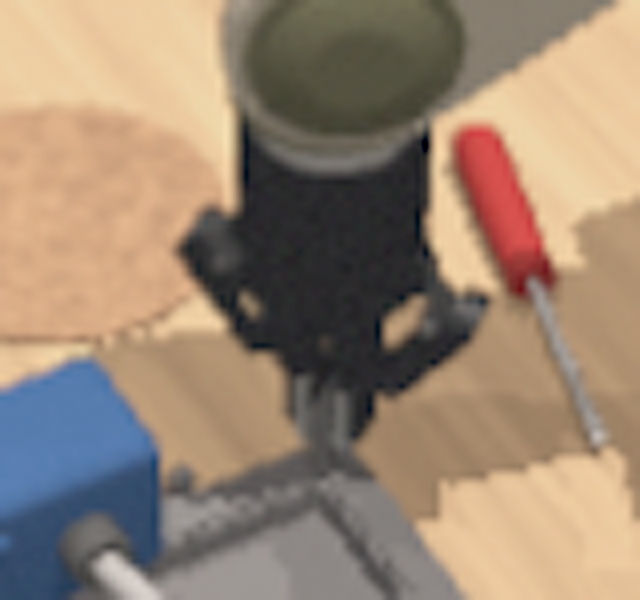

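Emit:
{"method": "jog_arm", "body": {"rows": [[[-0.002, 0, -0.013, 0, -0.008, 0], [-0.003, 0, -0.027, 0, -0.016, 0], [-0.004, 0, -0.04, 0, -0.024, 0], [-0.004, 0, -0.054, 0, -0.032, 0], [-0.005, 0, -0.067, 0, -0.04, 0], [-0.005, 0, -0.081, 0, -0.048, 0], [-0.006, 0, -0.095, 0, -0.056, 0], [-0.006, 0, -0.108, 0, -0.064, 0]]]}}

```text
time_s: 13.05
eef_pos: [501.4, -93.4, 53.8]
ee_rot: [0.016, 0.95, 0.309, -0.049]
force: [-1.1, -5.1, 0.9]
grip_width: 0.088
```

```bash
python3 look.py s13 190 130 100 90 6
```

```text
13.05 [501.4 -93.4  53.8] [ 0.016  0.95   0.309 -0.049] [-1.1 -5.1  0.9] 0.088
```

View pics/s13.png

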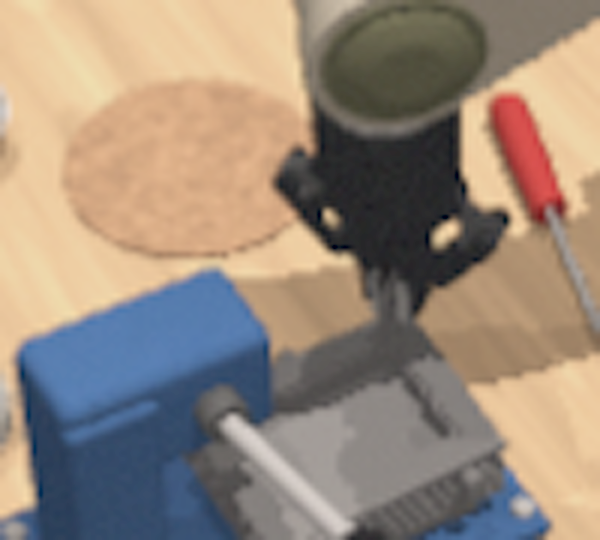

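Emit:
{"method": "jog_arm", "body": {"rows": [[[-0.001, 0, -0.011, 0, -0.006, 0], [-0.002, 0, -0.022, 0, -0.013, 0], [-0.003, 0, -0.033, 0, -0.019, 0], [-0.004, 0, -0.043, 0, -0.0255, 0], [-0.004, 0, -0.043, 0, -0.0255, 0], [-0.004, 0, -0.043, 0, -0.0255, 0]]]}}

```text
time_s: 13.6
eef_pos: [501.6, -93.1, 60.0]
ee_rot: [0.022, 0.949, 0.309, -0.067]
force: [-0.9, -2.8, -0.2]
grip_width: 0.091
```

```bash
python3 look.py s14 190 130 100 90 6
```

```text
13.6 [501.6 -93.1  60. ] [ 0.022  0.949  0.309 -0.067] [-0.9 -2.8 -0.2] 0.091
```

View pics/s14.png

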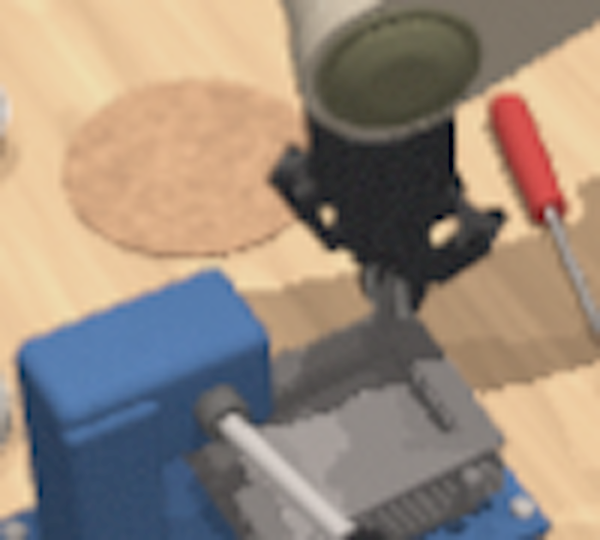

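Emit:
{"method": "jog_arm", "body": {"rows": [[[-0.002, 0, -0.013, 0, 0, 0], [-0.004, 0, -0.027, 0, 0, 0], [-0.006, 0, -0.04, 0, 0, 0], [-0.008, 0, -0.053, 0, 0, 0], [-0.009, 0, -0.066, 0, 0, 0], [-0.011, 0, -0.079, 0, 0, 0], [-0.011, 0, -0.079, 0, 0, 0]]]}}

```text
time_s: 14.23
eef_pos: [501.8, -93.1, 72.4]
ee_rot: [0.022, 0.949, 0.309, -0.066]
force: [-0.6, 0.3, -1.3]
grip_width: 0.09
```

```bash
python3 look.py s15 190 130 100 90 6
```

```text
14.2333 [501.8 -93.1  72.4] [ 0.022  0.949  0.309 -0.066] [-0.6  0.3 -1.3] 0.09
```

View pics/s15.png

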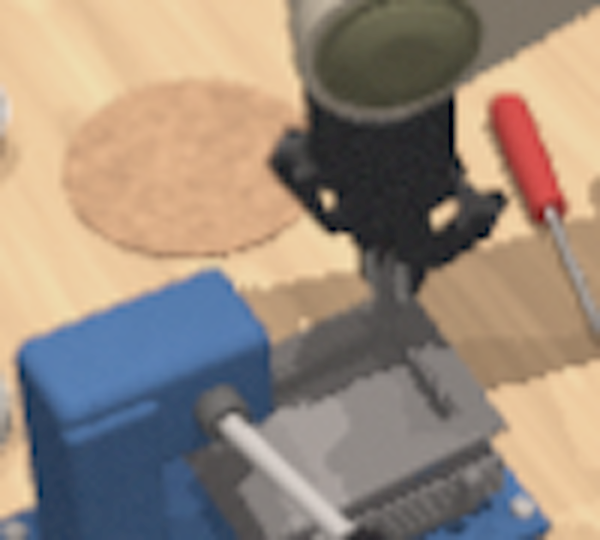

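Emit:
{"method": "jog_arm", "body": {"rows": [[[-0.003, 0, -0.02, 0, 0.005, 0], [-0.003, 0, -0.015, 0, 0.018, 0], [0.0, 0, 0.0, 0, 0.033, 0], [0.003, 0, 0.018, 0, 0.047, 0], [0.007, 0, 0.036, 0, 0.061, 0], [0.011, 0, 0.053, 0, 0.075, 0], [0.0155, 0, 0.07, 0, 0.089, 0], [0.0155, 0, 0.07, 0, 0.089, 0]]]}}

```text
time_s: 14.95
eef_pos: [501.6, -92.9, 60.7]
ee_rot: [-0.001, 0.951, 0.309, -0.0]
force: [-0.5, -0.2, -0.6]
grip_width: 0.089
```

```bash
python3 look.py s16 190 130 100 90 6
```

```text
14.95 [501.6 -92.9  60.7] [-0.001  0.951  0.309 -0.   ] [-0.5 -0.2 -0.6] 0.089
```

View pics/s16.png

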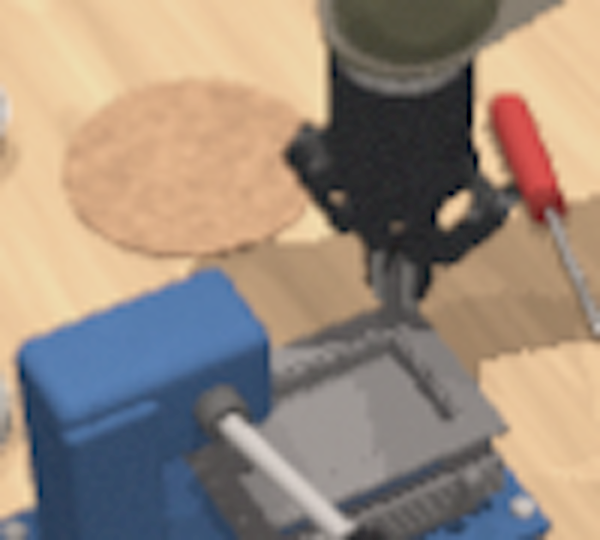

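Emit:
{"method": "jog_arm", "body": {"rows": [[[-0.04, -0.03, 0, 0, 0, 0], [-0.08, -0.06, 0, 0, 0, 0], [-0.12, -0.09, 0, 0, 0, 0], [-0.16, -0.12, 0, 0, 0, 0], [-0.22, -0.165, 0, 0, 0, 0], [-0.28, -0.21, 0, 0, 0, 0], [-0.34, -0.255, -0.02, 0, 0, 0], [-0.4, -0.3, -0.06, 0, 0, 0]]]}}

```text
time_s: 15.67
eef_pos: [425.9, -91.3, 70.0]
ee_rot: [-0.0, 0.951, 0.309, -0.001]
force: [0.7, 0.4, -1.5]
grip_width: 0.089
```

```bash
python3 look.py s17 190 110 110 110 5; python3 - <<'E'
from h import *
# final TCP: tab over mat-offset; tray at tcp - (37.6 -> mid z 55): mid z = tcp+17.4
m=np.array([508,-328.]);c,s=np.cos(TH),np.sin(TH);o=np.array([[c,-s],[s,c]])@[-58,-43.5]
print(row([*(m+o),205-17.4],toolR(.629)))
E
```

```text
15.6667 [425.9 -91.3  70. ] [-0.     0.951  0.309 -0.001] [ 0.7  0.4 -1.5] 0.089
[-9.6610e-01  1.6016e+00 -7.7640e-01 -4.0000e-04  9.0000e-04  2.0000e-04]
```

View pics/s17.png

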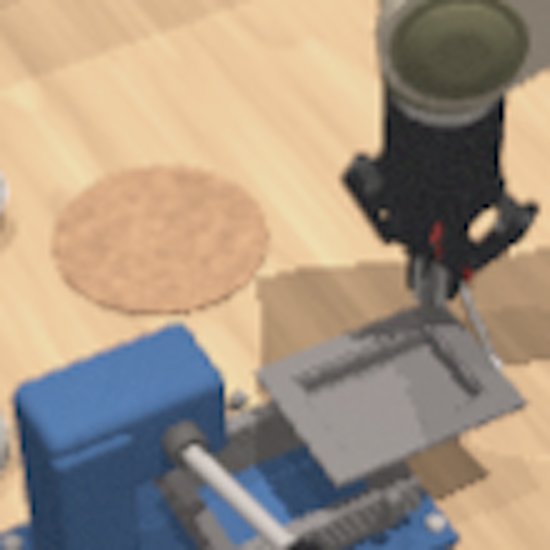

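The tray is free of the stack, level and clear of the press at (390,390) in the crop. I'll raise it and carry it to the mat.

Emit:
{"method": "jog_arm", "body": {"rows": [[[0, 0, -0.1, 0, 0, 0], [0, 0, -0.22, 0, 0, 0], [0, 0, -0.35, 0, 0, 0], [0, 0, -0.48, 0, 0, 0], [0, 0, -0.61, 0, 0, 0], [0, 0, -0.71, 0, 0, 0], [0, 0, -0.776, 0, 0, 0]]]}}

```text
time_s: 16.3
eef_pos: [427.7, -91.7, 188.3]
ee_rot: [0.001, 0.951, 0.309, 0.0]
force: [-0.2, -0.7, -0.9]
grip_width: 0.091
```

Emit:
{"method": "jog_arm", "body": {"rows": [[[-0.04, 0.06, 0, 0, 0, 0], [-0.1, 0.16, 0, 0, 0, 0], [-0.17, 0.28, 0, 0, 0, 0], [-0.25, 0.41, 0, 0, 0, 0], [-0.33, 0.54, 0, 0, 0, 0], [-0.4, 0.66, 0, 0, 0, 0], [-0.46, 0.75, 0, 0, 0, 0], [-0.48, 0.8, 0, 0, 0, 0]]]}}

```text
time_s: 16.97
eef_pos: [439.1, -233.2, 185.7]
ee_rot: [-0.0, 0.951, 0.309, -0.001]
force: [-0.1, 0.0, -1.9]
grip_width: 0.093
```

Emit:
{"method": "jog_arm", "body": {"rows": [[[-0.04, 0.06, 0, 0, 0, 0], [-0.1, 0.16, 0, 0, 0, 0], [-0.17, 0.28, 0, 0, 0, 0], [-0.25, 0.41, 0, 0, 0, 0], [-0.33, 0.54, 0, 0, 0, 0], [-0.4, 0.66, 0, 0, 0, 0], [-0.46, 0.75, 0, 0, 0, 0], [-0.486, 0.8, 0, 0, 0, 0]]]}}

```text
time_s: 17.63
eef_pos: [451.1, -372.4, 186.1]
ee_rot: [-0.0, 0.951, 0.309, -0.001]
force: [0.1, 0.6, -1.1]
grip_width: 0.09
```

Emit:
{"method": "jog_arm", "body": {"rows": [[[0, 0, 0, 0, 0, 0], [0, 0, 0, 0, 0, 0], [0, 0, 0, 0, 0, 0], [0, 0, 0, 0, 0, 0], [0, 0, 0, 0, 0, 0], [0, 0, 0, 0, 0, 0]]]}}

```text
time_s: 18.13
eef_pos: [451.6, -370.4, 187.0]
ee_rot: [0.0, 0.951, 0.31, -0.0]
force: [-0.1, 0.3, -1.2]
grip_width: 0.093
```

```bash
python3 look.py s18 140 60 190 170 3; python3 - <<'E'
from h import *
from rig import capture,ctrl
m=np.array([508,-328.]);c,s=np.cos(TH),np.sin(TH);o=np.array([[c,-s],[s,c]])@[-58,-43.5]
print(row([*(m+o),205-17.4],toolR(.629)),abs(ctrl.sense()['dq']).max())
a=capture("top")[90:270,220:440,::-1].copy();cv2.imwrite("pics/t18.png",cv2.resize(a,None,fx=3.5,fy=3.3,interpolation=cv2.INTER_CUBIC))
a=cv2.imread("pics/s18full.png");
e=[pt for pt in [[-70,55],[-70,-55],[70,-55],[70,55],[0,0]]]
P=[[*(m+np.array([[c,-s],[s,c]])@q),209] for q in e]
b=cv2.resize(a[60:230,140:330],None,fx=4,fy=4,interpolation=cv2.INTER_CUBIC)
for p in proj("scene",P):cv2.circle(b,tuple(int(v) for v in (p-[140,60]+.5)*4),3,(0,0,255),-1)
cv2.imwrite("pics/s18o.png",b[:600])
E
```

```text
18.1333 [ 451.6 -370.4  187. ] [ 0.     0.951  0.31  -0.   ] [-0.1  0.3 -1.2] 0.093
[-0.0123 -0.0077 -0.0041  0.0001  0.0005  0.0003] 0.004592388221861523
```

View pics/s18o.png

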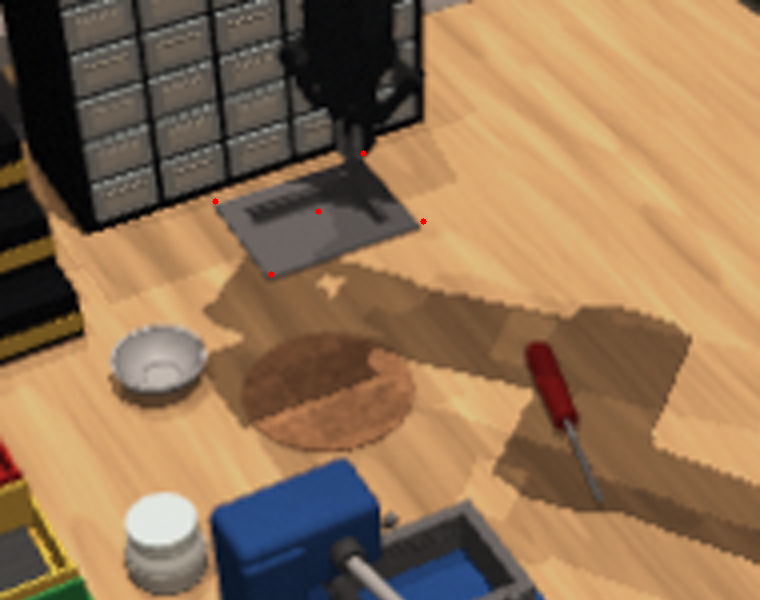

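View pics/t18.png

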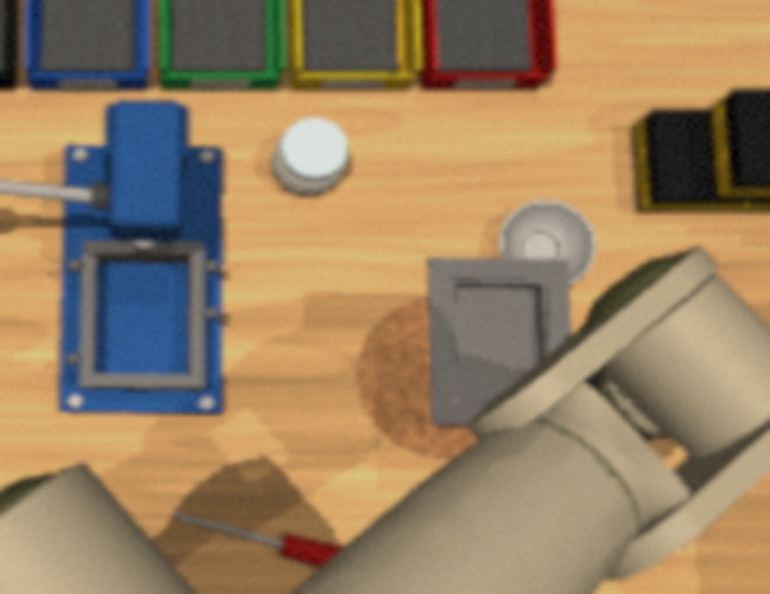

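```bash
python3 - <<'E'
from h import *
f=lambda l:np.array(l,float)/[3.5,3.3]+[220,90]-.36
print(plane("top",f([[430,259],[570,265],[430,424],[500,344.5]]),209).round(1))
g=lambda l:np.array(l,float)/4+[140,60]-.4
print(plane("scene",g([[215,205],[270,278],[423,226]]),209).round(1))
print("grid",plane("top",f([[275,155]]),60))
E
```

```text
[[ 578.3 -273.8  209. ]
 [ 573.2 -383.3  209. ]
 [ 440.  -268.6  209. ]
 [ 506.  -325.5  209. ]]
[[ 579.6 -379.8  209. ]
 [ 581.6 -270.1  209. ]
 [ 441.8 -266.7  209. ]]
grid [[ 714.63925109 -170.29170084   60.        ]]
```

```bash
python3 - <<'E'
from rig import order,ctrl
s=ctrl.sense();print(s['force'],s['grip_width'],s['time_s']);print(order.finish_job())
E
```

```text
[ 0.32080922 -0.99949494 -1.93176997] 0.09419822715941675 18.2333
the job is handed in; nothing more can be done
None
```

I handed in the job at about 18.2 s. The lever was punched to its stop and came back up, and the top tray is peeled off and held level over the mat. `finish_job` gives no verdict, so these results rest on my own measurements.

- **Punch:** I pushed the lever grip down until the force jumped from 15 to 33 N with almost no further travel, then let it return. The later pictures show it up.
- **Peel:** I gripped the tab, tilted the tray about its far corner by 0.14 rad (tab up about 22 mm), then lifted it off the last nib. I levelled it, slid it 76 mm to the press's -x, and only then raised and carried it.
- **Final pose:** The two cameras put the tray's middle within about 5 mm of the mat's centre. Its middle is about 205 mm up by the arm's reading, and the corners match a level tray to about 1–2 pixels. The gripper was still closed on the tab, joint speeds were near zero, and the vertical force was about -1.2 to -1.9 N (the tray should weigh about 1.2 N).
- **Other things on the bench:** I felt no contact with any of them. In the last pictures the jar, bowl and screwdriver looked in place. I did not measure any of them, and the bottle, wrench, ring and carton were outside those last crops.

**One check disagreed:** the fingertips, as seen by the cameras and by touching the lever, sat about 30 mm short of the reported TCP. I used the touched and seen tip position for the heights at the lever and the tab.

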